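# Travel mug parts onto the drying stand

## Robot

A 6-joint arm with a two-finger parallel gripper is mounted at the origin on the work surface. World frame = base frame: x ahead of the robot, y to its left, z up, the work surface at z = 0. Lengths are in m, angles in rad, forces in N, time in s.
With the tool pointing down it reaches from about 0.375 to 0.9 m from the base axis. Payload 3.1 kg.
Tool frame: the origin (TCP) lies midway between the tips of the shut fingers; the grasp point (between the pads) lies 19 mm behind it; z points along the fingers, y is the line along which they close (so a half turn about z gives the same grasp; the last joint's range is limited). The gripper opens to 87 mm and grips with 3 to 60 N. Pads are 19 mm wide; open, the fingers measure 117 mm over their backs; the gripper's body (75 mm by 190 mm) begins 51 mm behind the grasp point.
Start: joints at [1.147, 0.527, 1.433, -0, 1.181, -0.178], TCP at [0.152, 0.606, 0.223] pointing down, gripper open.
Joint ranges: [-3.08, 3.08], [-0.75, 2.2], [0.22, 2.44], [-1.43, 4.57], [0, 2.65], [-2.85, 2.85]. Speed limits (rad/s): [2.79, 2.79, 3.14, 3.14, 3.14, 3.14].

## Interface

Orientations are given as a unit quaternion [x, y, z, w].
In Python, from rig import robot gives the robot as it stands. The module is installed in compiled form; this text tells all that it offers.
- The arm moves only by the tool play_rows, never from a script. Its arguments are lists of equal length, an entry for each row: "gripper": the closure, from -1 (fully open) to 1 (shut); "delta_pos": the shift along the tool's x, y, z in cm, a list of three; "turn": the turn, a rotation vector about the tool's x, y, z in rad, a list of three. A call has 1 to 12 rows; each row is the pose to reach, as a shift and turn from the pose commanded when the call began, along the tool's axes at that moment; what a row does not reach only later rows make up. A row lasts 1/8 s, in which the tool goes at most 62.5 mm and 10.7 degrees, less where a joint would pass 70% of its speed; a pose out of reach is approached as far as the arm can. A call with a gripper value outside its range is refused whole. The fingers move at their own pace and stop on an object; "squeeze" is the grip in N (left out, the last holds). Time passes only in rows, so rows that repeat a pose let the fingers close. It gives the time, the measured TCP pose, the force, the opening and the grip force at its end, in the units of the state.
- robot.get_obs(): the state, without advancing time (a new reading comes with each control period).
- robot.camera(name): name is "scene" or "top" or "wrist"; returns a dict with "color" (384x512x3 uint8, red, green, blue), "vfov" (degrees; the focal length in pixels is half the picture's height over the tangent of half this angle, whatever the lens; pixels are square), "cx", "cy" (the principal point, pixels), "R" (3x3) and "t" (3): a world point X has camera coordinates R X + t. Camera axes: x right, y down, z forward; pixel columns grow to the right and rows downward; lengths in m; the calibration is good to about 2 mm. A picture is of the moment at which its call begins. There is no depth.
- robot.hand_in(): hands the job in; it is judged then, once.
The state is a dict: "time": time; "q": joint angles; "joint_velocities": joint speeds; "joint_torque": joint torques, N m; "position": TCP position; "tool_rot": TCP orientation; "ft_force": force on the tool from outside, world axes, zero at the start; "moment": the same for the moment, N m; "grip_width": finger opening in m; "grip_force": force on a finger pad.
Only numpy, scipy, OpenCV 4.12 (cv2) and the standard library are available. Lean on these libraries where they do the work, as an engineer would, in place of code of your own. Each camera call takes 0.05 s, during which the arm holds its last target. There are 200 camera calls.

## Task

Put the washed travel mug on its drying stand: thread the black grip collar down the post until it is fully home on the hub, then the orange neck collar, neck up, fully home on top of it, and last take the steel cup from the wire drainer and set it upside down over the orange neck, with its rim flush on the orange shoulder. Lower the parts onto the stand rather than dropping them, let go of everything, and leave the other things on the counter where they are.

Things in the scene. Friction and masses are not known exactly. Their poses are not given: they have to be found in the camera images.
- stand: Drying stand, fixed (its place varies): wooden tray disc, diameter 120, 10 thick, with a white upright stepped post. Origin on the counter on the post's axis, z up. Diameters by height: hub 60 up to 16 (flat top), thick post 39 up to 40, cone to 27 at 45, thin post 27 up to 83, taper to 16 at the tip, 92.
- stand_hub (a point): Centre of the hub's flat top, on the post's axis, 16 above the counter. With all home, the grip collar spans heights 16 to 46, the neck collar 46 to 72 (shoulder at 60), the inverted cup 60 (rim) to 165 (base).
- stand_tip (a point): Top of the post, on its axis, 92 above the counter.
- grip_collar: Loose black plastic grip collar of the mug: plain ring, outer diameter 66, bore 44, height 30, about 90 g, lying flat. Origin at the centre of its underside, z along its axis (up). Fits the thick part of the post.
- neck_collar: Loose orange neck collar, lying flat, neck up: flange of outer diameter 66, height 14, and on it a neck of outer diameter 48, height 12 (total height 26); bore 32 all through, for the thin post only. About 80 g. Origin at the centre of the flange's underside, z up along its axis to the neck. The cup's rim sits on the shoulder, 14 above the origin.
- cup: Loose straight steel cup: outer diameter 62, length 105, wall 2.5, base 4 thick with a black foot band 12 wide, about 180 g. Lies in the wire drainer, axis sloping 30 degrees from level, mouth at the low end. Origin at the centre of the outside of its closed base, z along its axis from base to mouth.
- cup_rim (a point): Centre of the cup's mouth, in the plane of the rim (105 from the base).
- drainer: Fixed drainer of 8 mm steel wire (place and heading vary), footprint about 110 by 80; holds the cup from below on two sloping wires 36 apart, a cross wire before the low part of the rim; the cup's sides and base are free. Origin on the counter under the cup's middle; -x points the way the mouth faces; the middle of the cup's axis is 78 above it.
- can: Bystander: drinks can, green and aluminium, diameter 66, height 115, upright. Origin at the centre of its underside.
- jar_band: Bystander: brass-coloured screw band of a jar, a thin ring of diameter 86 (hole 78), height 18, lying flat; not part of the mug. Origin at the centre of its underside.
- cork: Bystander: big cork stopper, diameter 48, height 34. Origin at the centre of its underside.
- mug_lid: Bystander: black solid mug lid, diameter 68, height 18. Origin at the centre of its underside.
- spoon: Bystander: wooden spoon 220 long, lying flat. Origin under its middle.
Things that resemble listed ones, but are neither listed nor needed, are in the scene too. What is meant by the neck_collar is not white, and is the smaller of those in its own colour. Leave any green look-alike of the stand alone.

How it is judged:
On the way, in this order (a step that is already met when the one before it is completed fails the run):
1. the black grip collar is fully home on the hub (z of grip_collar in the frame of stand between 0.013 and 0.019 m and horizontal distance between grip_collar and stand below 0.006 m and angle between grip_collar's own z axis and vertical below 0.08 rad), for 0.2 s.
2. the orange neck collar is fully home on the grip collar, neck up (all of step 1 and z of neck_collar in the frame of stand between 0.043 and 0.049 m and horizontal distance between neck_collar and stand below 0.006 m and angle between neck_collar's own z axis and vertical below 0.08 rad), for 0.2 s.
At the end, for the whole second after the job is handed in: Both collars within 3 mm of home height (16 and 46 mm), level within 0.08 rad, within 6 mm of the post axis, neck up; cup upside down, rim centre at 56 to 63.5 mm height and within 9 mm of the axis, base above 160 mm and within 12 mm of it; all three at rest and released (all of step 2 and z of cup_rim in the frame of stand between 0.056 and 0.0635 m and z of cup in the frame of stand above 0.16 m and horizontal distance between cup_rim and stand below 0.009 m and horizontal distance between cup and stand below 0.012 m and linear speed of each of cup, neck_collar, grip_collar below 0.02 m/s); the robot touches nothing.
It fails at once if a bystander (can, jar band, cork, mug lid or spoon) is moved more than 30 mm (distance of any of can, jar_band, cork, mug_lid, spoon from where it was at the start of the episode above 0.03 m).
It fails at once if a part is dropped onto the stand (faster than 0.7 m/s over the post, the part lower than the post's top) ((horizontal distance between grip_collar and stand below 0.03 m and z of grip_collar in the frame of stand below 0.092 m and linear speed of grip_collar above 0.7 m/s) or (horizontal distance between neck_collar and stand below 0.03 m and z of neck_collar in the frame of stand below 0.092 m and linear speed of neck_collar above 0.7 m/s) or (horizontal distance between cup_rim and stand below 0.03 m and z of cup_rim in the frame of stand below 0.092 m and linear speed of cup above 0.7 m/s)).
It also fails if it takes over 72 s, if anything falls off the work surface, if the arm or the gripper's body presses on something with over 40 N, if the wrist force passes 120 N, or if a joint passes its speed limit or range.

## Working session

There is one attempt and no reset: what is moved stays moved. The work goes in short steps, Python scripts to look and compute and a tool call to move; the robot and the scene stay as the last step left them, time stands still between calls to the robot, and variables do not carry over. Pictures are saved under pics/ and viewed, at most 10 in all, crops included, and the job is handed in when it is done.

Besides the shell and the picture viewer there is one more tool, called after "Emit:" by a JSON object that holds its "method" and its "body". play_rows: Moves the arm, as the interface text tells. Its arguments: {"type":"object","properties":{"gripper":{"type":"array","items":{"type":"number"}},"delta_pos":{"type":"array","items":{"type":"array","items":{"type":"number"}}},"turn":{"type":"array","items":{"type":"array","items":{"type":"number"}}},"squeeze":{"type":"number"}},"required":["gripper","delta_pos","turn"]}

```bash
mkdir -p pics; python3 - <<'E'
from rig import robot
import cv2,numpy as np,pickle
d={n:robot.camera(n) for n in("scene","top")}
pickle.dump(d,open("c0.pkl","wb"))
for n in d:
    cv2.imwrite(f"pics/{n}0.png",cv2.resize(d[n]["color"][...,::-1],(800,600),interpolation=cv2.INTER_CUBIC)); c=d[n]
    print(n,c["vfov"],c["cx"],c["cy"],-c["R"].T@c["t"]); print(c["R"].round(3))
print(robot.get_obs())
E
```

```text
scene 48.67410983939193 256.55548665446435 186.84898811294775 [1.34847541 0.42544155 0.62490127]
[[-0.491  0.871  0.02 ]
 [ 0.426  0.26  -0.866]
 [-0.759 -0.417 -0.499]]
top 43.31148776012887 250.1167958463095 188.24539785878127 [ 0.48305729 -0.03633972  1.3287554 ]
[[-0.001 -1.     0.001]
 [-0.997  0.001 -0.082]
 [ 0.082 -0.001 -0.997]]
{'time': 0.1, 'q': array([ 1.14645919e+00,  5.28367801e-01,  1.43375356e+00, -1.12254488e-05,
        1.18137371e+00, -1.78504404e-01]), 'joint_velocities': array([ 0.00140219, -0.00348964, -0.00147486, -0.00041725,  0.00289786,
        0.00036216]), 'joint_torque': array([-1.68280444e-04, -4.40990567e+01, -1.77149856e+01,  6.35394920e-02,
        5.33543411e-02, -5.00885903e-05]), 'position': array([0.15181183, 0.60562199, 0.22167935]), 'tool_rot': array([ 1.22604911e-01,  9.92455103e-01, -9.09864571e-04, -2.77435605e-04]), 'ft_force': array([ 0.35820236, -0.48836355, -0.26091288]), 'moment': array([-0.00396809, -0.02070165,  0.03517702]), 'grip_force': 0.0, 'grip_width': 0.08752104604522298}
```

View pics/top0.png

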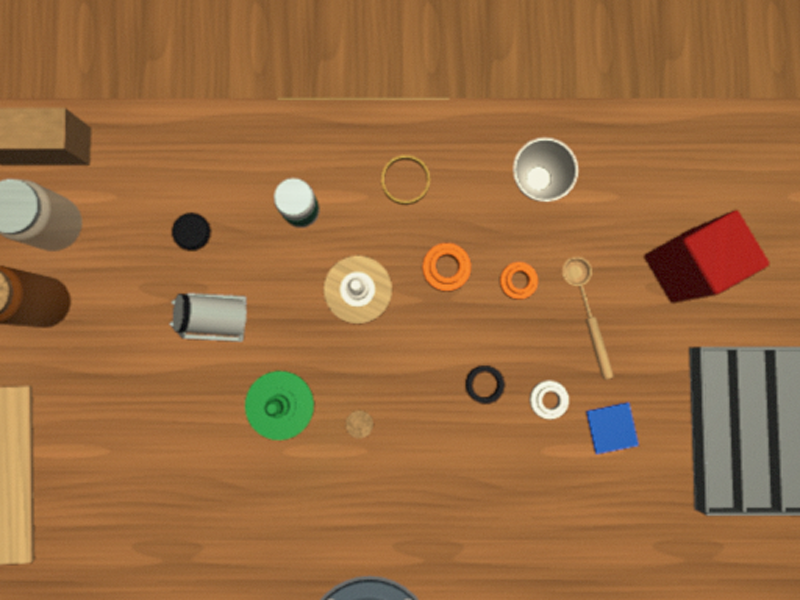

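View pics/scene0.png

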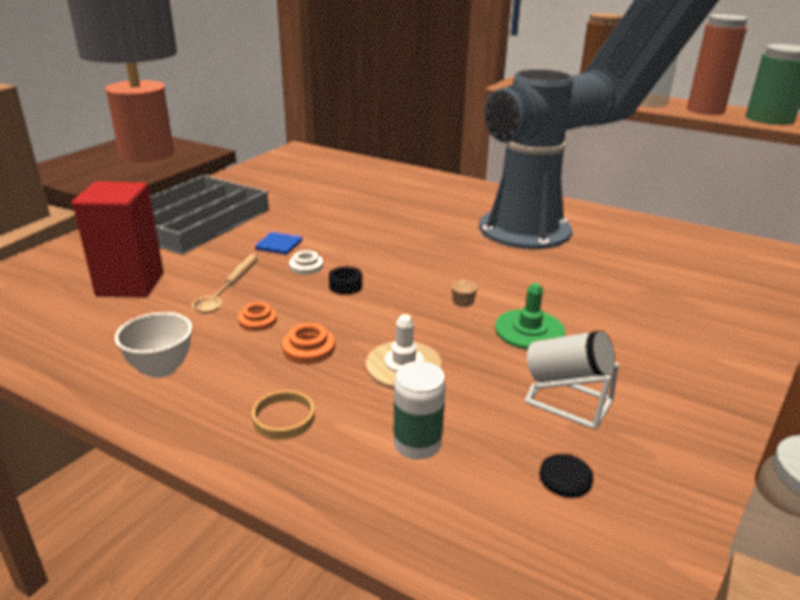

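Candidates (top view, 800x600 px):
- **Orange rings:** the big one is at (447,267) and the small one at (519,281). The description says the smaller one, so I take (519,281). The white ring at (549,400) is excluded.
- **Black items:** the ring with a hole at (485,384) is the grip collar. The solid disc at (191,231) is the lid.
- **Stands:** the wood/white one at (358,289) is mine. The green one at (280,405) is the look-alike.
- **Cup:** it lies in the drainer at (210,316) with its black foot to the left, so the mouth points right (-y). The bowl at (545,170) is not the cup.

```bash
cat > h.py <<'E'
import numpy as np,cv2,pickle
def f(c): return c["color"].shape[0]/2/np.tan(np.radians(c["vfov"])/2)
def rays(c,uv):
    uv=np.atleast_2d(uv).astype(float)
    d=np.c_[(uv[:,0]-c["cx"])/f(c),(uv[:,1]-c["cy"])/f(c),np.ones(len(uv))]@c["R"]
    return -c["R"].T@c["t"],d
def onz(c,uv,z):
    o,d=rays(c,uv); return o+d*((z-o[2])/d[:,2])[:,None]
def proj(c,X):
    p=np.atleast_2d(X)@c["R"].T+c["t"]; return p[:,:2]/p[:,2:]*f(c)+[c["cx"],c["cy"]]
def circ(P):
    x,y=P[:,0],P[:,1]; s=np.linalg.lstsq(np.c_[2*x,2*y,np.ones(len(x))],x*x+y*y,rcond=None)[0]
    return s[0],s[1],np.sqrt(s[2]+s[0]**2+s[1]**2)
def blob(m,near,r=60):
    """outer contour of mask component nearest to pixel"""
    m=m.astype(np.uint8)
    cs,_=cv2.findContours(m,cv2.RETR_CCOMP,cv2.CHAIN_APPROX_NONE)
    return [c[:,0] for c in cs if len(c)>12 and np.hypot(*(c[:,0].mean(0)-near))<r]
E
python3 - <<'E'
from h import *
d=pickle.load(open("c0.pkl","rb")); c=d["top"]; im=c["color"]; s=1.5625
hsv=cv2.cvtColor(im,cv2.COLOR_RGB2HSV).astype(int); H,S,V=hsv[...,0],hsv[...,1],hsv[...,2]
def show(n,m,p,z,r=12):
    for k in blob(m,np.array(p)/s,r):
        print(n,len(k),np.round(circ(onz(c,k,z)),4))
org=(S>190)&(V>170)&(H<14)
show("org",org,(519,281),.007); show("orgbig",org,(447,267),.007)
show("blk",V<60,(485,384),.015)
show("wht",(S<70)&(V>140),(358,289),.016); show("tip",(S<70)&(V>140),(358,289),.092)
show("tray",(V>185)&(H<25)|(S<70)&(V>140),(358,289),.005)
for n,p in(("cup",(210,316)),("stand",(358,289)),("ring",(485,384)),("o",(519,281))): print(n,hsv[int(p[1]/s),int(p[0]/s)])
t=im[:,:,::-1]
a=cv2.resize(t[180:225,100:165],None,fx=6,fy=6,interpolation=2)
def cr(x,y): return cv2.resize(t[int(y/s)-22:int(y/s)+23,int(x/s)-22:int(x/s)+23],(270,270),interpolation=2)
sc=d["scene"]["color"][200:275,325:400,::-1]
row1=np.hstack([a,cr(358,289)]); row2=np.hstack([cr(519,281),cr(485,384)]); 
w=max(row1.shape[1],row2.shape[1]); 
row2=np.hstack([row2,cv2.resize(sc,(270,270))])[:,:w]
row1=np.pad(row1,((0,0),(0,w-row1.shape[1]),(0,0)));row2=np.pad(row2,((0,0),(0,w-row2.shape[1]),(0,0)))
o=np.vstack([row1,row2]); o=cv2.resize(o,None,fx=min(1,800/w),fy=min(1,800/w)); cv2.imwrite("pics/crop.png",o); print(o.shape)
E
```

```text
org 91 [ 0.6165 -0.2606  0.0308]
org 35 [ 0.6187 -0.2642  0.0174]
orgbig 85 [ 0.6417 -0.1347  0.0412]
orgbig 44 [ 0.6436 -0.1362  0.0219]
blk 65 [ 0.4359 -0.1981  0.0307]
blk 49 [ 0.4363 -0.1974  0.0238]
wht 61 [0.6018 0.0217 0.0291]
tip 61 [0.5949 0.0183 0.0274]
tray 121 [0.6029 0.0214 0.0581]
cup [ 35  26 186]
stand [ 27  32 228]
ring [ 14 157 158]
o [ 15 160 155]
(540, 660, 3)
```

View pics/crop.png

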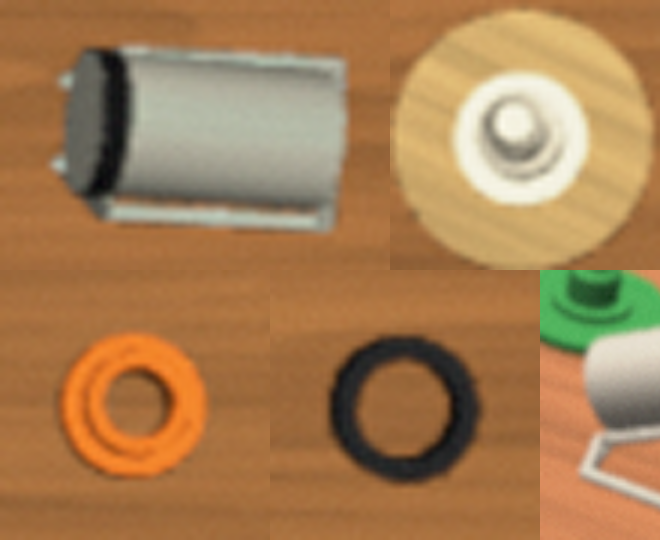

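The crops confirm the choices: foot band on the left of the cup, a neck step on the small orange ring, and an open black ring. Stand is at about (0.602, 0.0215), grip collar (0.436, -0.198), neck collar (0.6165, -0.261). Next I go over the grip collar for a closer look, passing over the stand on the way.

```bash
cat >> h.py <<'E'
from scipy.spatial.transform import Rotation as Rn
def go(o,p,Rt=None):
    """cm shift and rotvec in tool axes from obs o to world p, orientation Rt"""
    R=Rn.from_quat(o["tool_rot"]); print("d",(R.inv().apply(np.array(p)-o["position"])*100).round(2), "turn",(R.inv()*Rt).as_rotvec().round(3) if Rt is not None else "")
def down(az): # tool down, closing axis at azimuth az
    y=np.array([np.cos(az),np.sin(az),0]);z=np.array([0,0,-1.]); return Rn.from_matrix(np.c_[np.cross(y,z),y,z])
E
python3 - <<'E'
from h import *; from rig import robot
o=robot.get_obs()
go(o,(.56,.0215,.25)); go(o,(.436,-.198,.2),down(0))
E
```

```text
d [-53.81 -46.73  -2.76] turn 
d [-47.12 -71.03   2.29] turn [-2.000e-03  1.000e-03  1.325e+00]
```

Emit:
{"method": "play_rows", "body": {"gripper": [-1, -1, -1, -1, -1, -1, -1, -1, -1, -1, -1, -1], "delta_pos": [[-54, -47, -3], [-54, -47, -3], [-54, -47, -3], [-54, -47, -3], [-54, -47, -3], [-54, -47, -3], [-54, -47, -3], [-54, -47, -3], [-54, -47, -3], [-54, -47, -3], [-54, -47, -3], [-54, -47, -3]], "turn": [[0, 0, 0.17], [0, 0, 0.34], [0, 0, 0.51], [0, 0, 0.68], [0, 0, 0.85], [0, 0, 1.02], [0, 0, 1.19], [0, 0, 1.325], [0, 0, 1.325], [0, 0, 1.325], [0, 0, 1.325], [0, 0, 1.325]]}}

```text
time: 1.6
position: [0.5633, 0.0157, 0.2523]
tool_rot: [0.708, 0.706, 0.0, 0.001]
ft_force: [0.6, 1.1, -0.8]
grip_width: 0.0871
grip_force: 0.0
```

```bash
python3 - <<'E'
from h import *; from rig import robot
o=robot.get_obs(); print(o["position"],o["tool_rot"],o["q"].round(2))
c=robot.camera("wrist"); pickle.dump(c,open("w1.pkl","wb")); cv2.imwrite("pics/w1.png",c["color"][...,::-1])
print(-c["R"].T@c["t"],c["R"].round(2),c["vfov"],proj(c,[[.602,.0215,.01],[.602,.0215,.092]]))
go(o,(.602,.0215,.25),down(0))
E
```

```text
[0.56327544 0.01571055 0.25231352] [7.08233744e-01 7.05977828e-01 8.98056151e-05 5.12073462e-04] [-0.17  0.41  1.55 -0.    1.18 -0.17]
[0.56325544 0.08281932 0.41534187] [[ 1.   -0.    0.  ]
 [-0.   -0.97  0.24]
 [ 0.   -0.24 -0.97]] 62.62363624867583 [[287.74202958 159.92270726]
 [295.032828   171.73788446]]
d [0.59 3.87 0.23] turn [ 0.001  0.001 -0.003]
```

View pics/w1.png

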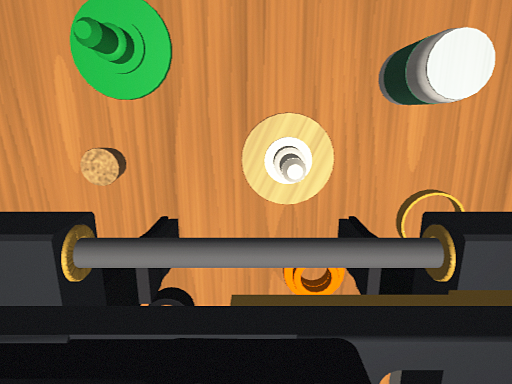

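The wrist view shows the stand at (288,159) with its tip at (294,172), both within a pixel of the prediction. The green stand and the cork are to the left, the can is top right. Now I refine the stand position and plan the ring hover.

```bash
python3 - <<'E'
from h import *; from rig import robot
c=pickle.load(open("w1.pkl","rb")); im=c["color"]
hsv=cv2.cvtColor(im,cv2.COLOR_RGB2HSV).astype(int); H,S,V=hsv[...,0],hsv[...,1],hsv[...,2]
print(hsv[150,255],hsv[150,240-5],hsv[145,288],hsv[171,294],hsv[159,288])
m=((H>14)&(V>150)|(S<60)&(V>140)); m=cv2.morphologyEx(m.astype(np.uint8),cv2.MORPH_OPEN,np.ones((3,3)))
for k in blob(m,np.array([288,159]),8):
  if len(k)>150:
    # tray: points
    P=onz(c,k,.005);print("tray",len(k),np.round(circ(P),4))
w=(S<60)&(V>150)
for k in blob(w,np.array([288,160]),8): print("hub",len(k),np.round(circ(onz(c,k,.016)),4))
t=(S<60)&(V>225); 
for k in blob(t,np.array([294,172]),6): print("tip",len(k),np.round(circ(onz(c,k,.092)),4))
o=robot.get_obs(); print(o["position"]); go(o,(.436,-.26,.2),down(0))
E
```

```text
[ 23 116 245] [ 14 168 220] [ 30   9 255] [ 30   2 254] [ 23  28 227]
tray 265 [0.6021 0.021  0.0599]
hub 133 [0.6015 0.0217 0.0298]
hub 57 [0.6023 0.0197 0.0108]
[0.56533478 0.01342644 0.25240364]
d [-27.38 -12.84   5.28] turn [ 0.003  0.003 -0.004]
```

Emit:
{"method": "play_rows", "body": {"gripper": [-1, -1, -1, -1, -1, -1, -1, -1], "delta_pos": [[-27.5, -13, 5], [-27.5, -13, 5], [-27.5, -13, 5], [-27.5, -13, 5], [-27.5, -13, 5], [-27.5, -13, 5], [-27.5, -13, 5], [-27.5, -13, 5]], "turn": [[0, 0, 0], [0, 0, 0], [0, 0, 0], [0, 0, 0], [0, 0, 0], [0, 0, 0], [0, 0, 0], [0, 0, 0]]}}

```text
time: 2.65
position: [0.4319, -0.2546, 0.2026]
tool_rot: [0.706, 0.708, 0.0, -0.0]
ft_force: [0.4, 0.6, 0.2]
grip_width: 0.0871
grip_force: 0.0
```

```bash
python3 - <<'E'
from h import *; from rig import robot
o=robot.get_obs(); print(o["position"])
c=robot.camera("wrist"); pickle.dump(c,open("w2.pkl","wb")); cv2.imwrite("pics/w2.png",c["color"][...,::-1])
hsv=cv2.cvtColor(c["color"],cv2.COLOR_RGB2HSV).astype(int); V=hsv[...,2]
p=proj(c,[.436,-.198,.015])[0]; print(p)
for k in blob(V<70,p,25): print("blk",len(k),np.round(circ(onz(c,k,.015)),4),np.round(circ(onz(c,k,.03)),4))
go(robot.get_obs(),(.436,-.198,.08),down(0))
E
```

```text
[ 0.43189127 -0.25456212  0.20264839]
[261.88566169 121.34047537]
blk 180 [ 0.4359 -0.1984  0.0331] [ 0.4358 -0.198   0.0317]
blk 116 [ 0.4357 -0.1977  0.0221] [ 0.4355 -0.1973  0.0211]
d [ 5.66  0.41 12.27] turn [ 0.    -0.     0.002]
```

Emit:
{"method": "play_rows", "body": {"gripper": [-1, -1, -1, -1, -1, -1], "delta_pos": [[5.7, 0.4, 6], [5.7, 0.4, 12], [5.7, 0.4, 16], [5.7, 0.4, 16], [5.7, 0.4, 16], [5.7, 0.4, 16]], "turn": [[0, 0, 0], [0, 0, 0], [0, 0, 0], [0, 0, 0], [0, 0, 0], [0, 0, 0]]}}

```text
time: 3.45
position: [0.4372, -0.2003, 0.0452]
tool_rot: [0.707, 0.707, 0.0, 0.003]
ft_force: [0.2, -0.3, 0.7]
grip_width: 0.0868
grip_force: 0.0
```

```bash
python3 - <<'E'
from h import *; from rig import robot
o=robot.get_obs(); print(o["position"]);go(o,(.4358,-.198,.01),down(0))
E
```

```text
[ 0.43723122 -0.20026528  0.04517519]
d [ 0.24 -0.16  3.52] turn [0.005 0.004 0.   ]
```

Emit:
{"method": "play_rows", "body": {"gripper": [-1, -1, -1, -1, 1, 1, 1, 1, 1, 1], "delta_pos": [[0.1, -0.1, 1.6], [0.1, -0.1, 3.3], [0.1, -0.1, 3.3], [0.1, -0.1, 3.3], [0.1, -0.1, 3.3], [0.1, -0.1, 3.3], [0.1, -0.1, 3.3], [0.1, -0.1, 3.3], [0.1, -0.1, 3.3], [0.1, -0.1, 3.3]], "turn": [[0, 0, 0], [0, 0, 0], [0, 0, 0], [0, 0, 0], [0, 0, 0], [0, 0, 0], [0, 0, 0], [0, 0, 0], [0, 0, 0], [0, 0, 0]], "squeeze": 20}}

```text
time: 4.7
position: [0.4348, -0.1983, 0.0099]
tool_rot: [0.707, 0.707, 0.0, 0.0]
ft_force: [-0.5, 1.3, 5.3]
grip_width: 0.0665
grip_force: 20.0
```

```bash
python3 - <<'E'
from h import *; from rig import robot
o=robot.get_obs(); print(o["position"]);go(o,(.602,.0213,.13),down(0))
E
```

```text
[ 0.43477037 -0.198266    0.00985488]
d [ 21.95  16.74 -12.01] turn [0.001 0.001 0.   ]
```

Emit:
{"method": "play_rows", "body": {"gripper": [1, 1, 1, 1, 1, 1, 1, 1, 1, 1], "delta_pos": [[0, 0, -5], [0, 0, -10], [5, 4, -12], [10, 8, -12], [15, 12, -12], [20, 15, -12], [21.9, 16.7, -12], [21.9, 16.7, -12], [21.9, 16.7, -12], [21.9, 16.7, -12]], "turn": [[0, 0, 0], [0, 0, 0], [0, 0, 0], [0, 0, 0], [0, 0, 0], [0, 0, 0], [0, 0, 0], [0, 0, 0], [0, 0, 0], [0, 0, 0]]}}

```text
time: 5.95
position: [0.6003, 0.0198, 0.1292]
tool_rot: [0.708, 0.706, -0.001, -0.001]
ft_force: [-0.4, 0.3, -0.1]
grip_width: 0.0659
grip_force: 20.0
```

```bash
python3 - <<'E'
from h import *; from rig import robot
c=robot.camera("wrist"); cv2.imwrite("pics/w3.png",c["color"][...,::-1])
o=robot.get_obs(); print(o["position"],o["grip_width"]);go(o,(.602,.0213,.027),down(0))
E
```

```text
[0.6005609  0.01975797 0.12936063] 0.06663385828956013
d [ 0.15  0.16 10.24] turn [-0.001  0.    -0.002]
```

View pics/w3.png

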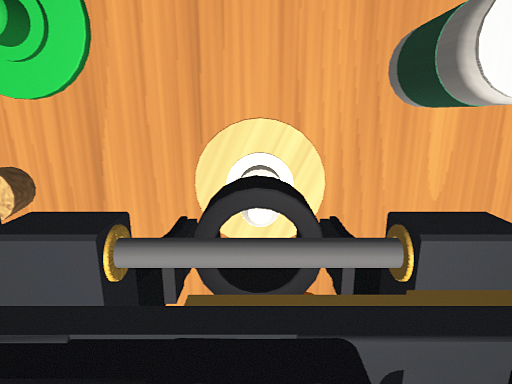

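The collar is held level at (258,235) and the post tip shows through the bore at (259,216). I'll lower it partway onto the thick post and check.

Emit:
{"method": "play_rows", "body": {"gripper": [1, 1, 1, 1, 1, 1, 1, 1], "delta_pos": [[0.15, 0.15, 0], [0.15, 0.15, 2], [0.15, 0.15, 4], [0.15, 0.15, 6], [0.15, 0.15, 7.5], [0.15, 0.15, 9], [0.15, 0.15, 9], [0.15, 0.15, 9]], "turn": [[0, 0, 0], [0, 0, 0], [0, 0, 0], [0, 0, 0], [0, 0, 0], [0, 0, 0], [0, 0, 0], [0, 0, 0]]}}

```text
time: 7.0
position: [0.6034, 0.0224, 0.0399]
tool_rot: [0.707, 0.707, 0.0, 0.0]
ft_force: [-0.6, -0.3, -1.3]
grip_width: 0.066
grip_force: 20.0
```

```bash
python3 - <<'E'
from h import *; from rig import robot
o=robot.get_obs(); print(o["position"],o["grip_width"],o["ft_force"]);go(o,(.602,.0213,.026),down(0))
E
```

```text
[0.60338601 0.02235814 0.03990378] 0.06599605926994519 [-0.60478829 -0.3105568  -1.27294989]
d [-0.11 -0.14  1.39] turn [ 0.001  0.    -0.   ]
```

Emit:
{"method": "play_rows", "body": {"gripper": [1, 1, 1, 1, 1], "delta_pos": [[-0.1, -0.1, 0.7], [-0.1, -0.1, 1.2], [-0.1, -0.1, 1.4], [-0.1, -0.1, 1.4], [-0.1, -0.1, 1.4]], "turn": [[0, 0, 0], [0, 0, 0], [0, 0, 0], [0, 0, 0], [0, 0, 0]]}}

```text
time: 7.62
position: [0.6016, 0.0214, 0.0259]
tool_rot: [0.707, 0.707, -0.0, -0.0]
ft_force: [-3.2, 0.3, 4.3]
grip_width: 0.0666
grip_force: 20.0
```

Emit:
{"method": "play_rows", "body": {"gripper": [-1, -1, -1, -1, -1, -1, -1, -1, -1, -1, -1, -1], "delta_pos": [[0, 0, 0], [0, 0, 0], [0, 0, 0], [0, 0, -3], [0, 0, -9], [0, 0, -15], [-6, 0, -17.5], [-12, 0, -17.5], [-18, 0.5, -17.5], [-24, 1, -17.5], [-30, 1.5, -17.5], [-34, 1.5, -17.5]], "turn": [[0, 0, 0], [0, 0, 0], [0, 0, 0], [0, 0, 0], [0, 0, 0], [0, 0, 0], [0, 0, 0], [0, 0, 0], [0, 0, 0], [0, 0, 0], [0, 0, 0], [0, 0, 0]]}}

```text
time: 9.12
position: [0.617, -0.3219, 0.2003]
tool_rot: [0.708, 0.706, -0.0, 0.001]
ft_force: [0.9, 0.1, -0.5]
grip_width: 0.0869
grip_force: 0.0
```

```bash
python3 - <<'E'
from h import *; from rig import robot
c=robot.camera("wrist"); pickle.dump(c,open("w4.pkl","wb")); im=c["color"]
t=robot.camera("top"); pickle.dump(t,open("t4.pkl","wb"))
hsv=cv2.cvtColor(im,cv2.COLOR_RGB2HSV).astype(int); H,S,V=hsv[...,0],hsv[...,1],hsv[...,2]
p=proj(c,[.6165,-.2606,.007])[0]; print(p)
for k in blob((S>200)&(V>120)&(H<16),p,25): print("org",len(k),np.round(circ(onz(c,k,.007)),4),np.round(circ(onz(c,k,.026)),4))
th=cv2.cvtColor(t["color"],cv2.COLOR_RGB2HSV)[...,2]
q=proj(t,[.602,.0213,.03])[0]
for k in blob(th<75,q,12): print("blk",len(k),np.round(circ(onz(t,k,.031)),4))
h=cv2.resize(im[60:260,150:400,::-1],(500,400)); x,y=(q).astype(int)
g=cv2.resize(t["color"][y-30:y+30,x-22:x+23,::-1],(300,400),interpolation=2)
cv2.imwrite("pics/w4.png",np.hstack([h,g]))
o=robot.get_obs(); print(o["position"]); go(o,(.6165,-.2606,.04),down(0))
E
```

```text
[257.36595283 116.58601012]
org 19 [ 0.5996 -0.2525  0.0063] [ 0.6005 -0.2526  0.006 ]
org 153 [ 0.6166 -0.2612  0.017 ] [ 0.6166 -0.2609  0.0161]
org 64 [ 0.6164 -0.2605  0.024 ] [ 0.6164 -0.2602  0.0227]
blk 63 [0.6023 0.0217 0.0301]
blk 51 [0.6023 0.0214 0.0246]
[ 0.61660396 -0.32416195  0.200043  ]
d [ 6.4  -0.06 15.99] turn [ 0.001  0.003 -0.005]
```

View pics/w4.png

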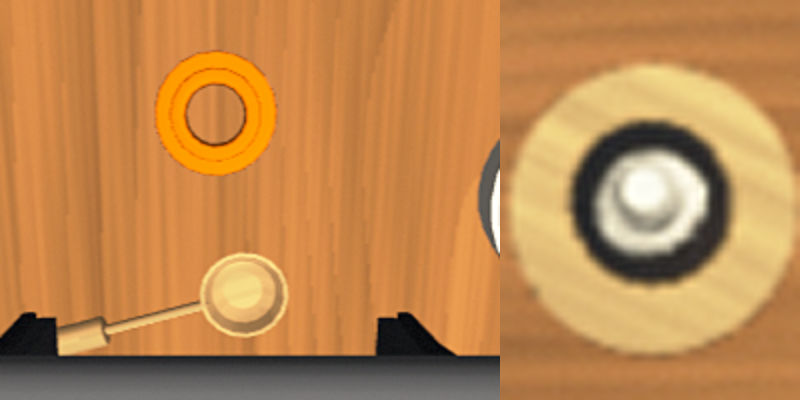

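The left crop shows the orange neck collar at (216,114), lying clear of the spoon. The right crop shows the black collar seated around the post at (652,202). Going down for the neck collar.

Emit:
{"method": "play_rows", "body": {"gripper": [-1, -1, -1, -1, -1, -1, -1], "delta_pos": [[6.3, -0.05, 0], [6.3, -0.05, 6], [6.3, -0.05, 12], [6.3, -0.05, 16], [6.3, -0.05, 16], [6.3, -0.05, 16], [6.3, -0.05, 16]], "turn": [[0, 0, 0], [0, 0, 0], [0, 0, 0], [0, 0, 0], [0, 0, 0], [0, 0, 0], [0, 0, 0]]}}

```text
time: 10.1
position: [0.6182, -0.2564, 0.0432]
tool_rot: [0.707, 0.707, 0.001, 0.002]
ft_force: [-0.1, -0.1, 0.0]
grip_width: 0.0871
grip_force: 0.0
```

```bash
python3 - <<'E'
from h import *; from rig import robot
o=robot.get_obs(); print(o["position"]); go(o,(.6165,-.2606,.004),down(0))
E
```

```text
[ 0.61815305 -0.25639551  0.04323433]
d [-0.41 -0.18  3.92] turn [0.004 0.003 0.   ]
```

Emit:
{"method": "play_rows", "body": {"gripper": [-1, -1, -1, -1, -1, -1], "delta_pos": [[-0.4, -0.1, 1], [-0.4, -0.1, 1], [-0.4, -0.1, 1], [-0.4, -0.1, 1], [-0.4, -0.1, 1], [-0.4, -0.1, 1]], "turn": [[0, 0, 0], [0, 0, 0], [0, 0, 0], [0, 0, 0], [0, 0, 0], [0, 0, 0]]}}

```text
time: 10.85
position: [0.6155, -0.2596, 0.0306]
tool_rot: [0.707, 0.707, 0.0, 0.0]
ft_force: [-0.3, -0.5, -0.4]
grip_width: 0.0871
grip_force: 0.0
```

Emit:
{"method": "play_rows", "body": {"gripper": [-1, -1, -1, -1, -1, 1, 1, 1, 1, 1, 1], "delta_pos": [[-0.1, 0.1, 1.3], [-0.1, 0.1, 2.2], [-0.1, 0.1, 2.6], [-0.1, 0.1, 2.6], [-0.1, 0.1, 2.6], [-0.1, 0.1, 2.6], [-0.1, 0.1, 2.6], [-0.1, 0.1, 2.6], [-0.1, 0.1, 2.6], [-0.1, 0.1, 2.6], [-0.1, 0.1, 2.6]], "turn": [[0, 0, 0], [0, 0, 0], [0, 0, 0], [0, 0, 0], [0, 0, 0], [0, 0, 0], [0, 0, 0], [0, 0, 0], [0, 0, 0], [0, 0, 0], [0, 0, 0]], "squeeze": 20}}

```text
time: 12.22
position: [0.6166, -0.2606, 0.0048]
tool_rot: [0.707, 0.707, 0.0, 0.0]
ft_force: [-0.4, -0.1, 2.7]
grip_width: 0.0661
grip_force: 20.0
```

```bash
python3 - <<'E'
from h import *; from rig import robot
o=robot.get_obs(); print(o["position"]); go(o,(.602,.0213,.13),down(0))
E
```

```text
[ 0.61656273 -0.26063613  0.00479021]
d [ 28.19  -1.45 -12.53] turn [ 0.  0. -0.]
```

Emit:
{"method": "play_rows", "body": {"gripper": [1, 1, 1, 1, 1, 1, 1, 1, 1, 1, 1, 1], "delta_pos": [[0, 0, -4], [0, 0, -9], [0, 0, -12.5], [5, -0.3, -12.5], [10, -0.6, -12.5], [16, -1, -12.5], [22, -1.4, -12.5], [26, -1.4, -12.5], [28.2, -1.4, -12.5], [28.2, -1.4, -12.5], [28.2, -1.4, -12.5], [28.2, -1.4, -12.5]], "turn": [[0, 0, 0], [0, 0, 0], [0, 0, 0], [0, 0, 0], [0, 0, 0], [0, 0, 0], [0, 0, 0], [0, 0, 0], [0, 0, 0], [0, 0, 0], [0, 0, 0], [0, 0, 0]]}}

```text
time: 13.72
position: [0.6028, 0.0197, 0.1295]
tool_rot: [0.708, 0.706, -0.0, 0.0]
ft_force: [-0.1, -0.0, -1.2]
grip_width: 0.0661
grip_force: 20.0
```

```bash
python3 - <<'E'
from h import *; from rig import robot
c=robot.camera("wrist"); pickle.dump(c,open("w5.pkl","wb")); im=c["color"]
hsv=cv2.cvtColor(im,cv2.COLOR_RGB2HSV).astype(int); H,S,V=hsv[...,0],hsv[...,1],hsv[...,2]
o=robot.get_obs(); p=o["position"]; print(p)
q=proj(c,p+[0,0,.01])[0]
for k in blob((S>200)&(V>120)&(H<16),q,40): print("org",len(k),k.min(0),k.max(0),np.round(circ(onz(c,k,p[2]+.021)),4))
go(o,(.602,.0213,.06),down(0))
E
```

```text
[0.60269191 0.01985783 0.129479  ]
org 71 [241 268] [275 272] [0.6028 0.0235 0.014 ]
org 122 [229 268] [287 283] [0.6029 0.0193 0.016 ]
org 220 [211 207] [304 237] [0.6027 0.0191 0.0239]
d [ 0.15 -0.07  6.95] turn [ 0.     0.    -0.002]
```

Emit:
{"method": "play_rows", "body": {"gripper": [1, 1, 1, 1, 1, 1, 1, 1, 1], "delta_pos": [[0.1, -0.05, 0], [0.1, -0.05, 0], [0.1, -0.05, 1.5], [0.1, -0.05, 3], [0.1, -0.05, 4.5], [0.1, -0.05, 6], [0.1, -0.05, 7], [0.1, -0.05, 7], [0.1, -0.05, 7]], "turn": [[0, 0, 0], [0, 0, 0], [0, 0, 0], [0, 0, 0], [0, 0, 0], [0, 0, 0], [0, 0, 0], [0, 0, 0], [0, 0, 0]]}}

```text
time: 14.9
position: [0.6024, 0.0224, 0.0598]
tool_rot: [0.707, 0.707, 0.0, 0.0]
ft_force: [0.5, -0.7, -0.4]
grip_width: 0.0663
grip_force: 20.0
```

```bash
python3 - <<'E'
from h import *; from rig import robot
o=robot.get_obs(); print(o["position"],o["ft_force"]); go(o,(.602,.0213,.0505),down(0))
E
```

```text
[0.60235393 0.02237218 0.05984214] [ 0.5082433  -0.68919844 -0.41091402]
d [-0.11 -0.04  0.93] turn [0.001 0.    0.   ]
```

Emit:
{"method": "play_rows", "body": {"gripper": [1, 1, 1, 1, 1], "delta_pos": [[-0.1, -0.05, 0.5], [-0.1, -0.05, 0.8], [-0.1, -0.05, 1], [-0.1, -0.05, 1], [-0.1, -0.05, 1]], "turn": [[0, 0, 0], [0, 0, 0], [0, 0, 0], [0, 0, 0], [0, 0, 0]]}}

```text
time: 15.52
position: [0.6014, 0.0214, 0.0507]
tool_rot: [0.707, 0.707, -0.0, 0.0]
ft_force: [-1.2, -0.3, 6.0]
grip_width: 0.0664
grip_force: 20.0
```

Seated: z 0.0507 with a 6 N reaction. Next: release, rise, and move to view the cup.

Emit:
{"method": "play_rows", "body": {"gripper": [-1, -1, -1, -1, -1, -1, -1, -1, -1, -1, -1, -1], "delta_pos": [[0, 0, 0], [0, 0, 0], [0, 0, 0], [0, 0, -3], [0, 0, -8], [0, 0, -14], [0, 0, -20], [5, -1, -25], [10, -2, -25], [14, -3, -25], [16, -4, -25], [16, -4, -25]], "turn": [[0, 0, 0], [0, 0, 0], [0, 0, 0], [0, 0, 0], [0, 0, 0], [0, 0, 0], [0, 0, 0], [0, 0, 0], [0, 0, 0], [0, 0, 0], [0, 0, 0], [0, 0, 0]]}}

```text
time: 17.02
position: [0.5605, 0.1821, 0.2992]
tool_rot: [0.706, 0.708, -0.001, -0.0]
ft_force: [0.9, -0.6, -1.0]
grip_width: 0.0868
grip_force: 0.0
```

```bash
python3 - <<'E'
from h import *; from rig import robot
c=robot.camera("wrist"); t=robot.camera("top"); s=robot.camera("scene"); pickle.dump((c,t,s),open("w6.pkl","wb")); im=c["color"]
hsv=cv2.cvtColor(t["color"],cv2.COLOR_RGB2HSV).astype(int); H,S,V=hsv[...,0],hsv[...,1],hsv[...,2]
for k in blob((S>190)&(V>150)&(H<14),proj(t,[.602,.0213,.053])[0],12): print("org",len(k),np.round(circ(onz(t,k,.053)),4))
print("cup0",onz(t,np.array([[210/1.5625,316/1.5625]]),.078), robot.get_obs()["position"])
h=cv2.resize(im[:230,100:400,::-1],(480,368)); p=proj(s,[.602,.0213,.05])[0].astype(int)
g=cv2.resize(s["color"][p[1]-40:p[1]+40,p[0]-33:p[0]+33,::-1],(303,368),interpolation=2)
cv2.imwrite("pics/w6.png",np.hstack([h,g]))
E
```

```text
org 143 [0.5981 0.0218 0.0243]
org 16 [0.6121 0.0104 0.0117]
cup0 [[0.55061773 0.2621389  0.078     ]] [0.56198146 0.18001879 0.29924118]
```

View pics/w6.png

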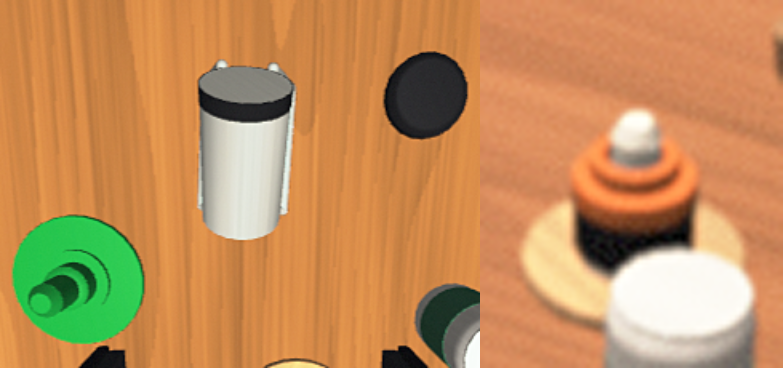

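Right crop: black then orange collar stacked and seated, tip protruding. Left crop: cup base ellipse at (246,85), rim end at (242,225), mouth toward -y. Next, the cup axis.

```bash
python3 - <<'E'
from h import *; from rig import robot
from scipy.optimize import brentq
c,t,s=pickle.load(open("w6.pkl","rb")); im=c["color"]
hsv=cv2.cvtColor(im,cv2.COLOR_RGB2HSV).astype(int); H,S,V=hsv[...,0],hsv[...,1],hsv[...,2]
m=(S<60)&(V>60)&(V<175); m[100:]=0
for k in blob(m,np.array([254,53]),12):
    if len(k)<60: continue
    e=cv2.fitEllipse(k); print("base",len(k),e); b=onz(c,np.array([e[0]]),.10425)[0]; print(b)
w=(S<60)&(V>80); rows=[]
for v in range(80,132,2):
    x=np.where(w[v,200:300])[0]+200
    # right edge may include wire: report
    rows.append((v,x.min(),x.max(),np.sum(w[v,200:300])))
print(rows[::5])
blk=V<60
for v in (62,66,70): x=np.where(blk[v,200:300])[0]+200; print(v,x.min(),x.max())
col=np.where(w[60:200,250])[0]+60; print("rim bottom",col.min(),col.max())
print(hsv[100,[220,224,226,228,250,272,276,278,280,282,284,286]])
# top view check: base disc/band
h2=cv2.cvtColor(t["color"],cv2.COLOR_RGB2HSV).astype(int)
k=max(blob(h2[...,2]<60,np.array([118,201]),12),key=len); print("band top view",k.min(0),k.max(0))
for X in ([b[0],b[1],.10425],[b[0],b[1]-.0909,.05175]): print(proj(c,X),proj(t,X),proj(s,X))
E
```

```text
base 153 ((253.44879150390625, 51.76414489746094), (24.759071350097656, 59.08070755004883), 93.27388000488281)
[0.55519632 0.30976391 0.10425   ]
[(80, np.int64(225), np.int64(282), np.int64(58)), (90, np.int64(225), np.int64(281), np.int64(57)), (100, np.int64(224), np.int64(280), np.int64(57)), (110, np.int64(224), np.int64(280), np.int64(57)), (120, np.int64(224), np.int64(279), np.int64(56)), (130, np.int64(224), np.int64(279), np.int64(56))]
62 225 281
66 225 281
70 230 278
rim bottom 60 149
[[ 14 172 216]
 [ 14  59 196]
 [ 30  10 102]
 [ 27  17 149]
 [ 35  14 226]
 [ 24  24 205]
 [ 25  19 161]
 [ 71  20 221]
 [ 64   8 234]
 [ 14 176 215]
 [ 15 169 223]
 [ 14 167 228]]
band top view [111 199] [118 202]
[[253.4487915  51.7641449]] [[113.1831457  199.90651732]] [[386.50634394 225.43802449]]
[[254.11728187 135.41825593]] [[153.16476638 201.01981259]] [[343.03278554 232.39725034]]
```

```bash
python3 - <<'E'
from h import *
c,t,s=pickle.load(open("w6.pkl","rb")); im=c["color"]
hsv=cv2.cvtColor(im,cv2.COLOR_RGB2HSV).astype(int)
for v in (84,110,126,138,143):
    print(v,"L",hsv[v,222:234,1].tolist(),hsv[v,222:234,2].tolist(),"R",hsv[v,270:286,1].tolist(),hsv[v,270:286,2].tolist())
# robust: column extents of the low rim arc (saturation<60) rows 135..150
for v in range(134,151,2):
    x=np.where(hsv[v,200:300,1]<60)[0]+200; print(v,x.min() if len(x) else 0,x.max() if len(x) else 0,len(x))
E
```

```text
84 L [169, 174, 148, 23, 7, 19, 21, 18, 19, 20, 20, 20] [228, 237, 195, 102, 111, 132, 148, 156, 163, 168, 175, 182] R [18, 20, 21, 23, 22, 19, 20, 20, 21, 11, 19, 7, 44, 156, 182, 170] [222, 216, 209, 210, 206, 198, 187, 175, 158, 160, 225, 240, 205, 204, 224, 227]
110 L [176, 160, 36, 14, 15, 16, 22, 19, 18, 18, 20, 19] [232, 205, 199, 182, 116, 124, 149, 160, 166, 171, 180, 186] R [21, 19, 22, 20, 19, 16, 20, 16, 9, 11, 28, 128, 179, 171, 169, 166] [205, 202, 198, 188, 174, 158, 139, 212, 245, 239, 207, 208, 225, 221, 222, 226]
126 L [183, 93, 14, 14, 26, 22, 16, 22, 23, 19, 18, 20] [231, 204, 217, 233, 168, 118, 144, 162, 169, 174, 180, 189] R [19, 24, 21, 20, 14, 27, 13, 13, 9, 42, 155, 179, 172, 168, 167, 168] [198, 194, 180, 164, 141, 163, 230, 246, 237, 206, 204, 226, 221, 220, 225, 225]
138 L [171, 169, 170, 174, 155, 68, 11, 18, 20, 19, 21, 19] [225, 225, 226, 232, 212, 149, 141, 159, 169, 175, 182, 190] R [20, 21, 10, 34, 139, 175, 170, 170, 168, 167, 168, 170, 170, 173, 168, 165] [188, 174, 158, 148, 197, 224, 216, 218, 219, 221, 224, 222, 219, 218, 222, 225]
143 L [172, 170, 171, 167, 167, 167, 169, 178, 150, 51, 11, 16] [224, 224, 224, 227, 226, 227, 228, 226, 208, 180, 182, 191] R [30, 124, 182, 174, 171, 172, 172, 166, 168, 168, 167, 168, 169, 168, 170, 171] [188, 216, 231, 227, 221, 218, 214, 219, 220, 221, 223, 222, 219, 218, 222, 225]
134 227 273 47
136 227 273 47
138 228 273 46
140 229 272 44
142 230 271 42
144 233 269 37
146 236 266 31
148 241 260 20
150 0 0 0
```

```bash
cat >> h.py <<'E'
base=np.array([.5552,.3098,.10425]); h_=np.array([-.048,-1,0]); h_/=np.linalg.norm(h_)
a_=np.cos(np.pi/6)*h_-np.array([0,0,.5]); Rg=down(-.048)*Rn.from_rotvec([0,-np.pi/6,0])
P_=base+.030*a_; zt=Rg.apply([0,0,1]); Tg=P_+.019*zt
E
python3 - <<'E'
from h import *; from rig import robot
c,t,s=pickle.load(open("w6.pkl","rb"))
rim=base+.105*a_; up=.5*h_+np.array([0,0,.866]); print("rim top pred",proj(c,rim+.031*up),"mid",proj(c,rim+.031*np.cross(up,a_)),proj(c,rim-.031*np.cross(up,a_)))
print(zt,Tg)
o=robot.get_obs(); print(o["position"],o["q"].round(2)); go(o,Tg-.1*zt,Rg)
E
```

```text
rim top pred [[249.64037442 149.8829748 ]] mid [[274.81479921 136.55910504]] [[226.59441015 134.08679123]]
[-0.02399079 -0.49942411 -0.8660254 ] [0.55349853 0.27436006 0.07279552]
[0.56198146 0.18001879 0.29924118] [ 0.12  0.4   1.43 -0.    1.31  0.12]
d [14.44 -0.63 13.97] turn [ 0.012 -0.523  0.046]
```

The predicted rim pixels match the image within 1 px. Moving to the pre-grasp over the cup.

Emit:
{"method": "play_rows", "body": {"gripper": [-1, -1, -1, -1, -1, -1, -1, -1, -1, -1], "delta_pos": [[5, 0, 0], [10, -0.3, 0], [14.4, -0.6, 3], [14.4, -0.6, 7], [14.4, -0.6, 11], [14.4, -0.6, 14], [14.4, -0.6, 14], [14.4, -0.6, 14], [14.4, -0.6, 14], [14.4, -0.6, 14]], "turn": [[0, -0.13, 0.02], [0, -0.26, 0.04], [0, -0.4, 0.04], [0.01, -0.523, 0.046], [0.01, -0.523, 0.046], [0.01, -0.523, 0.046], [0.01, -0.523, 0.046], [0.01, -0.523, 0.046], [0.01, -0.523, 0.046], [0.01, -0.523, 0.046]]}}

```text
time: 18.42
position: [0.5562, 0.3256, 0.1612]
tool_rot: [0.699, 0.667, -0.185, 0.18]
ft_force: [0.1, -0.1, 0.4]
grip_width: 0.087
grip_force: 0.0
```

```bash
python3 - <<'E'
from h import *; from rig import robot
o=robot.get_obs(); print(o["position"],o["q"].round(2)); go(o,Tg-.1*zt,Rg);go(o,Tg,Rg)
E
```

```text
[0.55618597 0.32561703 0.16119073] [ 0.55  0.79  1.2  -0.43  1.47  0.71]
d [-0.03 -0.02  0.22] turn [ 0.005 -0.002 -0.001]
d [-0.05 -0.07 10.22] turn [ 0.005 -0.002 -0.001]
```

Emit:
{"method": "play_rows", "body": {"gripper": [-1, -1, -1, -1, -1, -1, -1], "delta_pos": [[0, 0, 3], [0, 0, 6], [0, 0, 8.5], [0, 0, 10.1], [0, 0, 10.1], [0, 0, 10.1], [0, 0, 10.1]], "turn": [[0, 0, 0], [0, 0, 0], [0, 0, 0], [0, 0, 0], [0, 0, 0], [0, 0, 0], [0, 0, 0]]}}

```text
time: 19.3
position: [0.554, 0.2759, 0.0731]
tool_rot: [0.699, 0.667, -0.185, 0.18]
ft_force: [-0.0, 0.1, 0.6]
grip_width: 0.0869
grip_force: 0.0
```

```bash
python3 - <<'E'
from h import *; from rig import robot
o=robot.get_obs(); print(o["position"],o["ft_force"]); go(o,Tg,Rg)
E
```

```text
[0.55401648 0.27589326 0.07309547] [-0.03434704  0.08371609  0.5703432 ]
d [-0.12 -0.04  0.1 ] turn [ 0.005 -0.002 -0.   ]
```

Emit:
{"method": "play_rows", "body": {"gripper": [0, 1, 1, 1, 1, 1], "delta_pos": [[-0.1, 0, 0], [-0.1, 0, 0], [-0.1, 0, 0], [-0.1, 0, 0], [-0.1, 0, 0], [-0.1, 0, 0]], "turn": [[0, 0, 0], [0, 0, 0], [0, 0, 0], [0, 0, 0], [0, 0, 0], [0, 0, 0]], "squeeze": 45}}

```text
time: 20.05
position: [0.5531, 0.2742, 0.0727]
tool_rot: [0.699, 0.667, -0.186, 0.179]
ft_force: [-0.5, -0.1, 1.0]
grip_width: 0.0621
grip_force: 44.6
```

```bash
python3 - <<'E'
from h import *; from rig import robot
o=robot.get_obs(); print(o["position"],o["grip_width"],o["ft_force"]); go(o,o["position"]+[0,0,.15],Rg)
E
```

```text
[0.55314989 0.27419982 0.07266216] 0.06213514675526628 [-0.46775119 -0.11096316  1.04714272]
d [ -7.49   0.03 -12.99] turn [ 0.002 -0.001  0.   ]
```

```bash
cat >> h.py <<'E'
def cupin(o):
    R=Rn.from_quat(o["tool_rot"]); v=R.inv().apply(base-o["position"]); v[1]=0
    a=R.inv().apply(a_); a[1]=0; a/=np.linalg.norm(a); return v,a
E
python3 - <<'E'
from h import *; from rig import robot
o=robot.get_obs(); v,a=cupin(o); pickle.dump((v,a),open("cup.pkl","wb")); print(v,a)
Rf=Rg*Rn.from_rotvec([0,np.pi/3,0]); print(Rf.apply(a))
for zr in (.16,.06):
    T=np.array([.602,.0213,zr])-Rf.apply(v+.105*a); print(zr,T); go(o,T,Rf)
E
```

```text
[ 0.01510992  0.         -0.0451758 ] [-0.50045257  0.          0.86576396]
[-2.50780748e-05 -5.22058581e-04 -9.99999863e-01]
0.16 [0.60245857 0.03084619 0.21832164]
d [-28.13   6.09  -0.58] turn [2.000e-03 1.047e+00 1.000e-03]
0.06 [0.60245857 0.03084619 0.11832164]
d [-23.13   6.07   8.08] turn [2.000e-03 1.047e+00 1.000e-03]
```

Emit:
{"method": "play_rows", "body": {"gripper": [1, 1, 1, 1, 1, 1], "delta_pos": [[-1, 0, -1.7], [-2.5, 0, -4.3], [-5, 0, -8.7], [-7.5, 0, -13], [-7.5, 0, -13], [-7.5, 0, -13]], "turn": [[0, 0, 0], [0, 0, 0], [0, 0, 0], [0, 0, 0], [0, 0, 0], [0, 0, 0]]}}

```text
time: 20.8
position: [0.5523, 0.274, 0.2225]
tool_rot: [0.699, 0.667, -0.186, 0.179]
ft_force: [-0.6, -0.3, -3.2]
grip_width: 0.0616
grip_force: 44.7
```

```bash
python3 - <<'E'
from h import *; from rig import robot
v,a=pickle.load(open("cup.pkl","rb")); o=robot.get_obs(); print(o["position"],o["grip_width"])
Rf=Rg*Rn.from_rotvec([0,np.pi/3,0])
for zr in (.13,): go(o,np.array([.602,.0213,zr])-Rf.apply(v+.105*a),Rf)
E
```

```text
[0.55228228 0.27397347 0.2225213 ] 0.06155825925122447
d [-19.13   6.14  14.98] turn [1.000e-03 1.046e+00 1.000e-03]
```

Emit:
{"method": "play_rows", "body": {"gripper": [1, 1, 1, 1, 1, 1, 1, 1, 1, 1, 1], "delta_pos": [[-3, 0.9, 1.8], [-6, 1.8, 3.5], [-9, 2.7, 5.3], [-12, 3.6, 7], [-15, 4.5, 8.8], [-18, 5.4, 10.6], [-20.6, 6.1, 12.4], [-20.6, 6.1, 12.4], [-20.6, 6.1, 12.4], [-20.6, 6.1, 12.4], [-20.6, 6.1, 12.4]], "turn": [[0, 0.15, 0], [0, 0.3, 0], [0, 0.45, 0], [0, 0.6, 0], [0, 0.75, 0], [0, 0.9, 0], [0, 1.046, 0], [0, 1.046, 0], [0, 1.046, 0], [0, 1.046, 0], [0, 1.046, 0]]}}

```text
time: 22.18
position: [0.6023, 0.033, 0.2185]
tool_rot: [0.698, 0.668, 0.187, -0.178]
ft_force: [-0.4, -0.4, -2.1]
grip_width: 0.0619
grip_force: 44.8
```

```bash
python3 - <<'E'
from h import *; from rig import robot
v,a=pickle.load(open("cup.pkl","rb")); o=robot.get_obs(); print(o["position"],o["grip_width"])
R=Rn.from_quat(o["tool_rot"]); rim=o["position"]+R.apply(v+.105*a); b=o["position"]+R.apply(v); print("rim",rim,"base",b)
Rf=Rg*Rn.from_rotvec([0,np.pi/3,0])
go(o,np.array([.602,.0213,.1])-Rf.apply(v+.105*a),Rf)
s=robot.camera("scene"); t=robot.camera("top"); pickle.dump((s,t),open("s7.pkl","wb"))
print("scene proj rim,base",proj(s,[rim,b]),"top",proj(t,[rim,b]))
p=proj(s,[.602,.0213,.13])[0].astype(int); q=proj(t,b)[0].astype(int)
g=cv2.resize(s["color"][p[1]-60:p[1]+60,p[0]-60:p[0]+60,::-1],(400,400),interpolation=2)
k=cv2.resize(t["color"][q[1]-40:q[1]+40,q[0]-40:q[0]+40,::-1],(400,400),interpolation=2); print(p,q)
cv2.imwrite("pics/s7.png",np.hstack([g,k]))
E
```

```text
[0.60226529 0.03301669 0.21846043] 0.06186384675660951
rim [0.60197523 0.02340217 0.16014894] base [0.60175179 0.02357647 0.26514856]
d [-3.19  0.02  5.1 ] turn [-0.     0.001  0.005]
scene proj rim,base [[259.87223099 177.94284536]
 [261.15452398 135.1795909 ]] top [[225.07006287 179.16497508]
 [222.57812861 174.46274261]]
[258 189] [222 174]
```

View pics/s7.png

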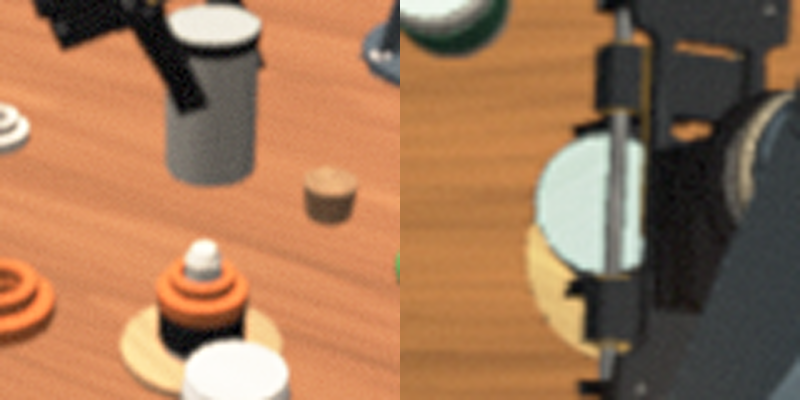

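The left crop shows the cup inverted and upright above the post; base is at (214,28), rim at (210,165), post tip at (205,245), and it is within about 2 mm of the axis. Lowering it to just above the neck.

Emit:
{"method": "play_rows", "body": {"gripper": [1, 1, 1, 1, 1, 1, 1, 1, 1], "delta_pos": [[-0.2, 0, 0], [-4.6, 0, 2.7], [-3.9, 0, 3.9], [-3.2, 0, 5.1], [-2.6, 0, 6.1], [-2, 0, 7.2], [-2, 0, 7.2], [-2, 0, 7.2], [-2, 0, 7.2]], "turn": [[0, 0, 0], [0, 0, 0], [0, 0, 0], [0, 0, 0], [0, 0, 0], [0, 0, 0], [0, 0, 0], [0, 0, 0], [0, 0, 0]]}}

```text
time: 23.4
position: [0.6039, 0.0495, 0.1461]
tool_rot: [0.699, 0.667, 0.188, -0.177]
ft_force: [-0.1, -1.1, -1.4]
grip_width: 0.0619
grip_force: 45.3
```

```bash
python3 - <<'E'
from h import *; from rig import robot
v,a=pickle.load(open("cup.pkl","rb")); o=robot.get_obs(); print(o["position"],o["grip_width"],o["ft_force"])
R=Rn.from_quat(o["tool_rot"]); rim=o["position"]+R.apply(v+.105*a); b=o["position"]+R.apply(v); print("rim",rim,"base",b)
Rf=Rg*Rn.from_rotvec([0,np.pi/3,0])
go(o,np.array([.602,.0213,.06])-Rf.apply(v+.105*a),Rf)
E
```

```text
[0.60393122 0.04952031 0.14612361] 0.06190341828982133 [-0.12784529 -1.05302119 -1.38893525]
rim [0.60364273 0.03992502 0.08780894] base [0.60335807 0.04006734 0.19280846]
d [-3.01 -0.07  1.47] turn [0.002 0.001 0.002]
```

I got the sign of the downward shift wrong, so the cup drifted 18 mm in +y. It touched nothing. Moving it back sideways over the axis before lowering.

Emit:
{"method": "play_rows", "body": {"gripper": [1, 1, 1, 1, 1, 1, 1], "delta_pos": [[-0.2, 0, -0.9], [-0.9, 0, -1.3], [-1.6, -0.1, -0.95], [-1.6, -0.1, -0.95], [-1.6, -0.1, -0.95], [-1.6, -0.1, -0.95], [-1.6, -0.1, -0.95]], "turn": [[0, 0, 0], [0, 0, 0], [0, 0, 0], [0, 0, 0], [0, 0, 0], [0, 0, 0], [0, 0, 0]]}}

```text
time: 24.28
position: [0.6019, 0.0314, 0.1462]
tool_rot: [0.698, 0.667, 0.188, -0.178]
ft_force: [0.3, 0.4, -2.0]
grip_width: 0.0619
grip_force: 45.3
```

```bash
python3 - <<'E'
from h import *; from rig import robot
v,a=pickle.load(open("cup.pkl","rb")); o=robot.get_obs(); print(o["position"],o["grip_width"],o["ft_force"])
R=Rn.from_quat(o["tool_rot"]); rim=o["position"]+R.apply(v+.105*a); b=o["position"]+R.apply(v); print("rim",rim,"base",b)
Rf=Rg*Rn.from_rotvec([0,np.pi/3,0])
for z in (.075,.06): go(o,np.array([.602,.0213,z])-Rf.apply(v+.105*a),Rf)
E
```

```text
[0.60187696 0.03142727 0.14617495] 0.06193219748389218 [ 0.30968088  0.44541645 -2.01970493]
rim [0.6015683  0.0218371  0.08785954] base [0.60133252 0.0219696  0.1928592 ]
d [-0.69  0.06  1.09] turn [0.001 0.001 0.003]
d [-1.44  0.05  2.39] turn [0.001 0.001 0.003]
```

Emit:
{"method": "play_rows", "body": {"gripper": [1, 1, 1, 1, 1, 1, 1, 1], "delta_pos": [[-0.35, 0.05, 0.5], [-0.7, 0.05, 1.1], [-1, 0.05, 1.6], [-1.2, 0.05, 2], [-1.35, 0.05, 2.25], [-1.45, 0.05, 2.4], [-1.45, 0.05, 2.4], [-1.45, 0.05, 2.4]], "turn": [[0, 0, 0], [0, 0, 0], [0, 0, 0], [0, 0, 0], [0, 0, 0], [0, 0, 0], [0, 0, 0], [0, 0, 0]]}}

```text
time: 25.28
position: [0.6024, 0.0308, 0.1196]
tool_rot: [0.698, 0.667, 0.188, -0.178]
ft_force: [-1.4, -1.8, 5.2]
grip_width: 0.0617
grip_force: 45.4
```

```bash
python3 - <<'E'
from h import *; from rig import robot
v,a=pickle.load(open("cup.pkl","rb")); o=robot.get_obs(); print(o["position"],o["grip_width"],o["ft_force"])
R=Rn.from_quat(o["tool_rot"]); rim=o["position"]+R.apply(v+.105*a); b=o["position"]+R.apply(v); print("rim",rim,"base",b)
E
```

```text
[0.60241423 0.03078266 0.11961486] 0.06174513653401545 [-1.353697   -1.83506245  5.17428782]
rim [0.60213037 0.02127438 0.06128592] base [0.60184953 0.02125948 0.16628554]
```

Contact felt: rim at about 0.061, force up to +5 N. Release and retract along the tool axis.

Emit:
{"method": "play_rows", "body": {"gripper": [0, -1, -1, -1, -1, -1, -1, -1, -1, -1, -1, -1], "delta_pos": [[0, 0, 0], [0, 0, 0], [0, 0, 0], [0, 0, 0], [0, 0, 0], [0, 0, -2], [0, 0, -5], [0, 0, -9], [0, 0, -14], [0, 0, -18], [0, 0, -18], [0, 0, -18]], "turn": [[0, 0, 0], [0, 0, 0], [0, 0, 0], [0, 0, 0], [0, 0, 0], [0, 0, 0], [0, 0, 0], [0, 0, 0], [0, 0, 0], [0, 0, 0], [0, 0, 0], [0, 0, 0]]}}

```text
time: 26.78
position: [0.5971, -0.0586, 0.2731]
tool_rot: [0.699, 0.667, 0.187, -0.179]
ft_force: [0.2, 0.5, 0.9]
grip_width: 0.0872
grip_force: 0.0
```

```bash
python3 - <<'E'
from h import *; from rig import robot
print(robot.get_obs()["position"])
s=robot.camera("scene"); w=robot.camera("wrist"); t=robot.camera("top")
p=proj(s,[.602,.0213,.1])[0].astype(int)
print(p,proj(s,[[.602,.0213,.165],[.602,.0213,.06]]))
g=cv2.resize(s["color"][p[1]-45:p[1]+45,p[0]-35:p[0]+35,::-1],(350,450),interpolation=2)
q=proj(t,[.602,.0213,.165])[0]; print("top",q)
hv=cv2.cvtColor(t["color"],cv2.COLOR_RGB2HSV)
for k in blob((hv[...,1]<60)&(hv[...,2]>120),q,10): print(len(k),np.round(circ(onz(t,k,.165)),4))
q=q.astype(int); k=cv2.resize(t["color"][q[1]-35:q[1]+35,q[0]-35:q[0]+35,::-1],(450,450),interpolation=2)
cv2.imwrite("pics/f.png",np.hstack([g,k]))
E
```

```text
[ 0.59712239 -0.058564    0.27312686]
[258 200] [[259.10967882 175.84378379]
 [258.1054662  214.3600141 ]]
top [225.83733335 178.95066744]
71 [0.6017 0.0208 0.0299]
```

View pics/f.png

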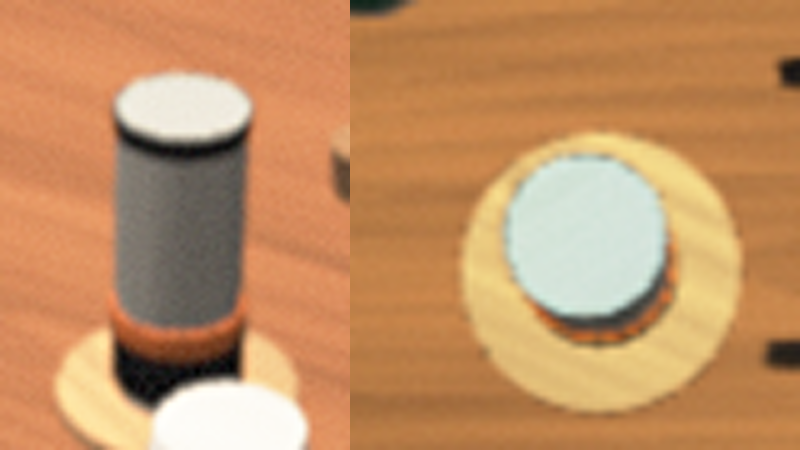

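The cup stands upright on the orange shoulder. Its base centre measures (0.6017, 0.0208), under 1 mm from the axis, and the gripper is clear.

```bash
python3 -c "
from rig import robot
print(robot.hand_in())"
```

```text
the job is handed in; nothing more can be done
None
```

The mug is on its stand and the job is handed in at about 27 s: both collars are home, the cup is upside down on the orange shoulder within about 1 mm of the post axis, and the gripper is clear; the judge returned no verdict.

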